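Load the soak pot and lock its child-resistant lid

ROBOT

A 6-joint arm with a two-finger parallel gripper is mounted at the origin on the work surface. World frame = base frame: x ahead of the robot, y to its left, z up, the work surface at z = 0. Lengths are in m, angles in rad, forces in N, time in s.
With the tool pointing down it reaches from about 0.275 to 0.825 m from the base axis. Payload 4.9 kg.
Tool frame: the origin (TCP) lies between the finger pads, 19 mm behind the fingertips; this is the grasp point; z points along the fingers, y is the line along which they close (so a half turn about z gives the same grasp; the last joint's range is limited). The gripper opens to 85 mm and grips with 20 to 120 N. Pads are 22 mm wide; open, the fingers measure 114 mm over their backs; the gripper's body (76 mm by 85 mm) begins 54 mm behind the grasp point. The pads swing forward as they close: fully open they stand 13 mm farther back than shut.
Start: joints at [1.069, 0.326, -0.193, 1.052, 0, 1.437], TCP at [0.198, 0.513, 0.25] pointing down, gripper open.
Joint ranges: [-2.65, 2.65], [-0.97, 1.79], [-1.3, 1.35], [-1.93, 2.1], [-1.47, 1.37], [-3.14, 3.14]. Speed limits (rad/s): [2.57, 2.57, 3.14, 3.14, 3.14, 3.14].

INTERFACE

Orientations are given as a rotation vector (axis times angle).
In Python, from cell import ctrl gives the robot as it stands. Calls block until the motion is done:
- ctrl.movep(position, orientation): joint-space move of the TCP to a pose.
- ctrl.move_l(position, velocity=0.15, rot=None, until_force=None): straight line of the TCP; rot=None keeps the orientation; velocity is the mean speed in m/s. With until_force (N) it stops when the force on the tool has changed by that much, and returns True; else False.
- ctrl.set_joints(angles): joint-space move.
- ctrl.let_go() and ctrl.grab(newtons=None): open the fingers fully, or close them until they stop; newtons is the grip in N (None keeps the last).
- ctrl.sleep(seconds).
- ctrl.ik(position, orientation): joint angles nearest the present ones, or None.
- ctrl.grab_frame(name): name is "scene" or "side" or "wrist"; returns a dict with "img" (480x640x3 uint8, red, green, blue), "fx", "fy", "cx", "cy" (pixels), "cam_to_world" (4x4, takes a point from camera to world coordinates); the wrist camera has in their place "T_tool_cam" (4x4, takes a point from camera to tool coordinates, whose origin is the TCP and whose axes are the flange's). Camera axes: x right, y down, z forward; pixel columns grow to the right and rows downward; lengths in m; the calibration is good to about 2 mm. A picture is of the moment at which its call begins: read the wrist's pose just before it. There is no depth.
A pose or a line that the arm cannot do raises ctrl.MotionError and nothing moves.
- ctrl.sign_off(): hands the job in; it is judged then, once.
Readings, each from a call of its own:
- ctrl.read_clock(): time.
- ctrl.read_q(): joint angles.
- ctrl.read_joint_velocities(): joint speeds.
- ctrl.read_tau(): joint torques, N m.
- ctrl.read_position(): TCP position.
- ctrl.read_eef_rot(): TCP orientation.
- ctrl.read_contact_force(): force on the tool from outside, world axes, zero at the start.
- ctrl.read_wrist_torque(): the same for the moment, N m.
- ctrl.read_finger_gap(): opening from 0.0 (shut) to 1.0 (fully open).
- ctrl.read_grasp_force(): force on a finger pad.
Only numpy, scipy, OpenCV 4.12 (cv2) and the standard library are available. Lean on these libraries where they do the work, as an engineer would, in place of code of your own. Each camera call takes 0.05 s, during which the arm holds its last target. There are 200 camera calls.

TASK

Open the soak pot: push its child-resistant lid down hard, turn it anticlockwise, lift it off and lay it right way up on the rubber mat. Lift every steel bracket off its hook on the rack and put it in the pot, together with every brass bush on the bench, then put the lid back, push it down and turn it clockwise until it is locked with its fork facing the bolt, and slide the bolt fully home into the fork. Leave the other things on the bench alone.

Things in the scene. Friction and masses are not known exactly. Their poses are not given: they have to be found in the camera images.
- pot: Aluminium soak pot fixed to the bench: body 124 mm in diameter, above 96 mm a neck of 100 mm outer diameter, open rim 145 mm up. Origin: centre of its underside, z up; inner floor 6 mm up. On its -x side a bracket carries the bolt, out to x = -0.185 and 164 mm up.
- pot_mouth (a point): Centre of the mouth at rim height, opening 92 mm wide. Two lugs outside the neck (at the pot's +y and -y) catch the lid's inner tabs; a sprung seal ring on the rim pushes the lid up and turns with it. Set on at 0 deg the lid only sits on top of the lugs and does not go down.
- lid: Grey ribbed child-resistant lid, 128 mm in diameter, 0.22 kg. Origin: centre of its lower edge, z up; top face at z = 42 mm; on it a grip bar 66 mm long (along x), 20 mm thick (y), up to z = 74 mm. A plug 86 mm wide below the top reaches down to z = 18 mm and enters the mouth. Locked, its axes agree with the pot's and its origin is 121 mm above the pot's.
- lid_grip (a point): Middle of the grip bar, 63 mm above the lid's lower edge; with the TCP at 61 mm the fingertips rest on the top face. To open: push straight down 9 to 11.5 mm against the spring (16 to 20 N; bottoms at 12), keep it down and turn 75 to 85 deg anticlockwise seen from above (under about 60 deg it is still caught). Let go, it rises to about 124 mm over the pot's origin and lifts straight off.
- lid_fork (a point): Middle of the lid's fork (keeper of the bolt), 79 mm from the axis on its -x side, 34 mm up: two cheeks 22 mm apart out to x = -96 mm, z = 24 to 46 mm. To lock: set the lid on turned 75 to 85 deg anticlockwise from locked, push down to where its origin is 109.5 to 112 mm above the pot's, turn clockwise back to 0 (a stop prevents more), let it rise into its notches.
- bolt (a joint): Travel of the barrel bolt along the pot's +x, towards the lid: 0 = drawn back (it starts at 0 to 8 mm), 0.040 = fully home in the lid's fork. Slides with about 2 N of friction and stays where it is left. The bolt is a flat bar 12 mm wide.
- bolt_knob (a point): On the axis of the bolt's upright round knob, 14 mm in diameter; the knob stands 34 mm tall, from z = 159 to 193 mm above the bench, this point is at 185 mm. It moves with the bolt.
- mat: Fixed rubber mat for the lid, 180 x 180 x 3 mm. Origin: centre of its underside on the bench.
- rack: Fixed hook rack. Origin: on the bench under the front of its back strip (155 mm up), z up. Three hooks of 8 x 8 mm steel, 70 mm long, point along its -x at y = -78, 0, +78 mm, top faces at z = 150 mm; the last 8 mm turn up by 8 mm. A bracket must rise 9 to 17 mm to pass over the turned-up end, then come off along -x.
- bracket1: Flat steel bracket 36 mm wide (y), 12 mm thick (x), 60 mm tall (z), about 0.13 kg, with a window 20 mm wide from z = 12 to 38 mm; half-round ends (it does not stand up); grip it above the window (z = 38 to 60 mm) across the thickness. Origin: centre of its lower edge. It starts hanging upright on a rack hook by its window, x along the rack's x, origin 112 mm above the bench. May be absent.
- bracket1_mid (a point): Middle of that bracket, 30 mm above its lower edge.
- bracket2: Flat steel bracket 36 mm wide (y), 12 mm thick (x), 60 mm tall (z), about 0.13 kg, with a window 20 mm wide from z = 12 to 38 mm; half-round ends (it does not stand up); grip it above the window (z = 38 to 60 mm) across the thickness. Origin: centre of its lower edge. It starts hanging upright on a rack hook by its window, x along the rack's x, origin 112 mm above the bench. May be absent.
- bracket2_mid (a point): Middle of that bracket, 30 mm above its lower edge.
- bracket3: Flat steel bracket 36 mm wide (y), 12 mm thick (x), 60 mm tall (z), about 0.13 kg, with a window 20 mm wide from z = 12 to 38 mm; half-round ends (it does not stand up); grip it above the window (z = 38 to 60 mm) across the thickness. Origin: centre of its lower edge. It starts hanging upright on a rack hook by its window, x along the rack's x, origin 112 mm above the bench. May be absent.
- bracket3_mid (a point): Middle of that bracket, 30 mm above its lower edge.
- bush1: Brass bush, upright cylinder 30 mm in diameter, 16 mm tall, 70 g, standing on the bench. Origin: centre of its underside. May be absent; may get knocked 2 to 4 cm aside.
- bush2: Brass bush, upright cylinder 30 mm in diameter, 16 mm tall, 70 g, standing on the bench. Origin: centre of its underside. May be absent; may get knocked 2 to 4 cm aside.
- housing: Bystander, leave it alone: aluminium turbo housing, 124 mm wide, 62 mm tall.
- foam: Bystander, leave it alone: white foam block 110 x 110 x 45 mm.
- wrench: Bystander, leave it alone: spanner lying on the bench.
- driver: Bystander, leave it alone: screwdriver lying on the bench.
- sprayer: Bystander, leave it alone: red spray can 60 mm in diameter, 170 mm tall.
- oiler: Bystander, leave it alone: small red oil bottle, 60 mm tall.
- gasket: Bystander, leave it alone: thin flat steel ring, 90 mm in diameter, 4 mm thick.

How it is judged:
By the outcome, as a careful person would: the job done as asked, in the order asked, and still so for the second after the job is handed in, with the robot touching nothing.
Of bracket1, bracket2, bracket3 only 2 to 3 are there at a start; the rules pass over those that are not, and their reading is None.
Of bush1, bush2 only 1 to 2 are there at a start; the rules pass over those that are not, and their reading is None.
At some moment in a run one of bush1, bush2 may be knocked a few centimetres aside while the robot is not near it.
It also fails if it takes over 210 s, if anything falls off the work surface, if the arm or the gripper's body presses on something with over 40 N, if the wrist force passes 120 N, or if a joint passes its speed limit or range.

## Working session

There is one attempt and no reset: what is moved stays moved. The work goes in short steps, each a Python script; the robot and the scene stay as the last script left them, time stands still between calls to the robot, and variables do not carry over. Pictures are saved under pics/ and viewed, at most 14 in all, crops included, and the job is handed in when it is done.

```bash
ls; mkdir -p pics
cat > h.py <<'E'
import numpy as np, cv2
from cell import ctrl
from scipy.spatial.transform import Rotation as R
def snap(name, fn=None):
    p=np.array(ctrl.read_position()); r=np.array(ctrl.read_eef_rot())
    f=ctrl.grab_frame(name)
    if name=="wrist":
        T=np.eye(4); T[:3,:3]=R.from_rotvec(r).as_matrix(); T[:3,3]=p
        f["cam_to_world"]=T@np.array(f["T_tool_cam"])
    f["cam_to_world"]=np.array(f["cam_to_world"])
    if fn: cv2.imwrite("pics/"+fn+".png", f["img"][:,:,::-1]); np.savez("pics/"+fn, **{k:np.array(v) for k,v in f.items()})
    return f
def load(fn): return dict(np.load("pics/"+fn+".npz"))
def ray(f,u,v):
    d=np.array([(u-f["cx"])/f["fx"],(v-f["cy"])/f["fy"],1.0]); T=f["cam_to_world"]
    return T[:3,3], T[:3,:3]@d
def onz(f,u,v,z):
    o,d=ray(f,u,v); return o+d*(z-o[2])/d[2]
def proj(f,P):
    T=np.linalg.inv(f["cam_to_world"]); c=T[:3,:3]@np.array(P)+T[:3,3]
    return np.array([f["fx"]*c[0]/c[2]+f["cx"], f["fy"]*c[1]/c[2]+f["cy"]])
def down(yaw):
    """tool z down, tool y axis along world angle yaw"""
    y=np.array([np.cos(yaw),np.sin(yaw),0]); z=np.array([0,0,-1.]); x=np.cross(y,z)
    return R.from_matrix(np.c_[x,y,z]).as_rotvec()
E
python3 - <<'E'
from h import *
for n in("scene","side","wrist"):
    f=snap(n,n+"0"); print(n,f["fx"],f["cx"],f["cy"],f["cam_to_world"].round(3).tolist())
print(ctrl.read_eef_rot(),ctrl.read_clock(), f["T_tool_cam"])
E
```

```text
cell.py
pics
scene 472.54146402133927 317.8849289914569 241.75492397361077 [[0.488, 0.474, -0.733, 1.227], [0.873, -0.27, 0.406, -0.369], [-0.005, -0.838, -0.546, 0.671], [0.0, 0.0, 0.0, 1.0]]
side 456.41522862991707 317.16708923817475 242.72811419003122 [[0.709, -0.545, 0.447, 0.038], [-0.705, -0.534, 0.468, -0.504], [-0.016, -0.647, -0.763, 0.986], [0.0, 0.0, 0.0, 1.0]]
wrist 369.3031669598347 315.4944556199889 241.93669712425594 [[0.358, 0.903, 0.238, 0.137], [0.934, -0.346, -0.093, 0.537], [-0.001, 0.255, -0.967, 0.372], [0.0, 0.0, 0.0, 1.0]]
[-5.74426158e-01 -3.08823084e+00  1.93488339e-03] 0.15 [[ 1.25328778e-03 -9.66802870e-01 -2.55520330e-01  6.50954196e-02]
 [ 9.99999196e-01  1.16244062e-03  5.06557926e-04  1.07717186e-03]
 [-1.92714447e-04 -2.55520759e-01  9.66803550e-01 -1.22630101e-01]
 [ 0.00000000e+00  0.00000000e+00  0.00000000e+00  1.00000000e+00]]
```

View pics/scene0.png

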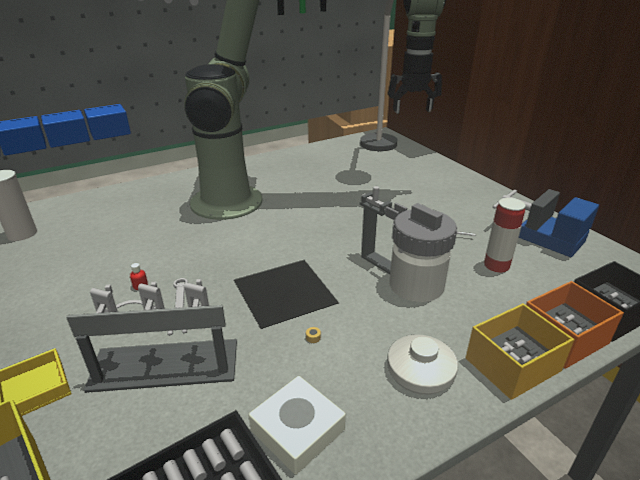

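View pics/side0.png

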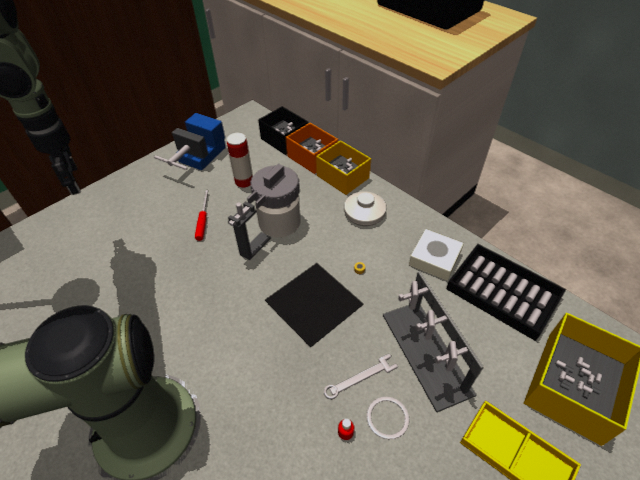

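Run:
```python
from h import *
s=load("side0");c=load("scene0")
def crop(f,x,y,w,h,k): return cv2.resize(f["img"][y:y+h,x:x+w,::-1],None,fx=k,fy=k,interpolation=cv2.INTER_CUBIC)
a=np.hstack([crop(s,225,155,100,110,4),crop(c,350,180,100,110,4)])
cv2.imwrite("pics/c1.png",a)
a=np.vstack([crop(s,380,270,160,70,5)[:, :800],crop(c,60,280,200,60,4)[:,:800]])
cv2.imwrite("pics/c2.png",a)
for n,f in(("s",s),("c",c)):
    hsv=cv2.cvtColor(f["img"],cv2.COLOR_RGB2HSV)
    m=cv2.inRange(hsv,(15,90,60),(32,255,255))
    for k in cv2.findContours(m,0,2)[0]:
        A=cv2.contourArea(k)
        if A>12:
            M=cv2.moments(k);u,v=M["m10"]/A,M["m01"]/A;print(n,A,u,v,onz(f,u,v,.012).round(3))
    m=cv2.inRange(f["img"],(0,0,0),(48,48,48))
    for k in cv2.findContours(m,0,2)[0]:
        A=cv2.contourArea(k)
        if A>2500:
            q=cv2.approxPolyDP(k,.03*cv2.arcLength(k,True),True)[:,0]
            if len(q)==4: print("mat?",n,A,[onz(f,*p,.003)[:2].round(3).tolist() for p in q])
```

```text
s 5021.5 515.6580039164924 447.915164791397 [ 0.507 -0.577  0.012]
s 88.0 127.28787878787877 340.60227272727275 [0.077 0.2   0.012]
s 111.0 120.51801801801801 346.8828828828829 [0.057 0.196 0.012]
s 10083.0 585.9057654798505 379.35384640814567 [ 0.746 -0.612  0.012]
s 99.0 359.2053872053872 267.4848484848485 [ 0.627 -0.049  0.012]
s 2002.0 342.99084249084245 166.51148851148852 [0.898 0.264 0.012]
s 11776.5 407.16506036032206 34.39089146464003 [1.769 0.68  0.012]
mat? s 4038.0 [[0.561, 0.045], [0.386, 0.058], [0.377, -0.117], [0.551, -0.127]]
mat? s 5733.0 [[0.921, -0.226], [0.739, -0.253], [0.763, -0.485], [0.949, -0.466]]
c 120.0 611.5597222222221 373.6430555555555 [0.978 0.365 0.012]
c 4304.5 29.651488752081153 397.72726216749913 [ 0.525 -0.542  0.012]
c 174.0 312.8572796934866 334.3045977011494 [ 0.629 -0.05   0.012]
c 6403.0 518.2755739497111 349.41897027435056 [0.855 0.268 0.012]
c 1463.5 342.4617925065482 123.82427969479556 [-0.385  0.645  0.012]
c 322.5 388.23100775193797 74.21136950904392 [-0.956  1.298  0.012]
mat? c 21061.0 [[-2.816, 5.125], [0.216, 1.019], [0.768, 0.799], [-2.324, 5.908]]
mat? c 8559.0 [[-3.817, 3.531], [-0.45, 0.953], [-0.121, 1.051], [-3.125, 4.264]]
```

View pics/c1.png

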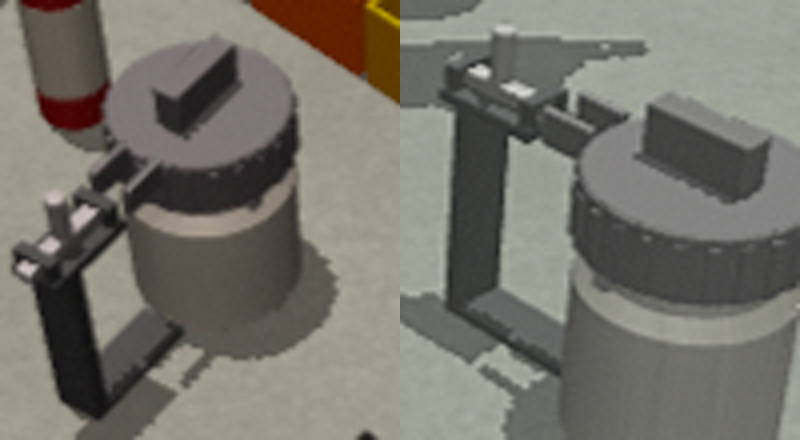

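View pics/c2.png

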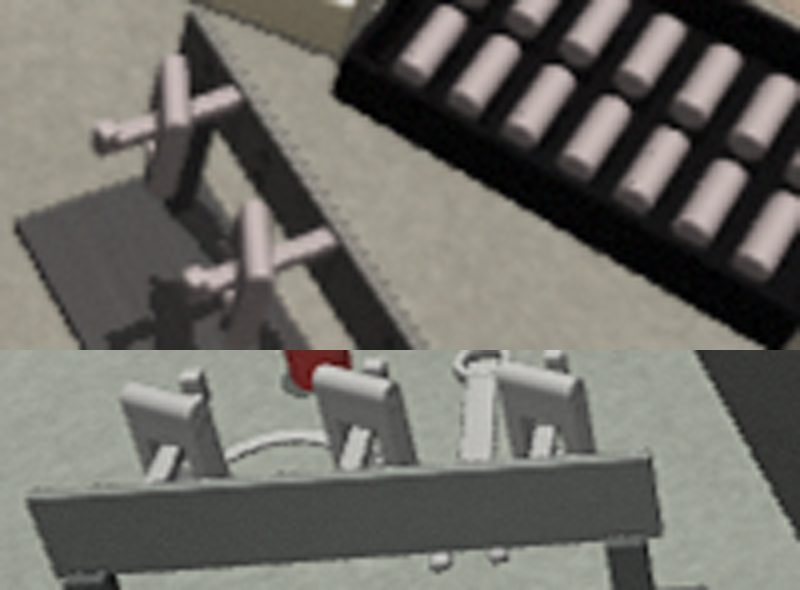

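Run:
```python
from h import *
s=load("side0");c=load("scene0")
S=lambda u,v:(225+u/4,155+v/4)
C=lambda u,v:(350+(u-400)/4,180+v/4)
P=lambda f,p,z:onz(f,*p,z).round(4)
print("knob",P(s,S(57,194),.193),P(c,C(503,28),.193))
print("bar s",[P(s,S(*p),.195)[:2] for p in((155,92),(215,38),(238,47),(182,100))])
print("bar c",[P(c,C(*p),.195)[:2] for p in((648,103),(672,93),(770,137),(745,150))])
print("lid s",P(s,S(200,118),.163))
print("strip c",P(c,(67.5,315.5),.155),P(c,(222.5,307.5),.155), "side end",P(s,(380+190/5,270+12/5),.155))
for p in((105,122),(192,270)): print("hooktip s",P(s,(380+p[0]/5,270+p[1]/5),.158))
for p in((193,372),(375,362),(557,352)): print("hooktip c",P(c,(60+p[0]/4,280+(p[1]-350)/4),.158))
m=cv2.inRange(s["img"],(0,0,0),(48,48,48))
for k in cv2.findContours(m,0,2)[0]:
    if 3900<cv2.contourArea(k)<4200:
        for z in(.003,):
            (cx,cy),_,_=cv2.minAreaRect(k);q=cv2.approxPolyDP(k,.03*cv2.arcLength(k,True),True)[:,0];print(np.mean([onz(s,*p,z) for p in q],0))
```

```text
knob [0.4585 0.2097 0.193 ] [0.4543 0.2096 0.193 ]
bar s [array([0.5606, 0.236 ]), array([0.6235, 0.2481]), array([0.628 , 0.2303]), array([0.5677, 0.2175])]
bar c [array([0.5665, 0.2224]), array([0.5642, 0.2402]), array([0.6251, 0.2532]), array([0.6289, 0.2335])]
lid s [0.5858 0.2247 0.163 ]
strip c [ 0.5257 -0.4441  0.155 ] [ 0.6311 -0.2188  0.155 ] side end [ 0.6231 -0.2192  0.155 ]
hooktip s [ 0.5477 -0.2301  0.158 ]
hooktip s [ 0.5153 -0.3011  0.158 ]
hooktip c [ 0.4805 -0.3737  0.158 ]
hooktip c [ 0.5127 -0.3028  0.158 ]
hooktip c [ 0.5453 -0.2309  0.158 ]
[ 0.46876192 -0.0351962   0.003     ]
```

Run:
```python
from h import *
Y=0.187
for k in(1,-1):
  for a in(0,80):
    for P in((.595,.235,.182),(.469,-.035,.1)):
      q=ctrl.ik(P,down(Y+k*np.pi/2+np.radians(a))); print(k,a,P,None if q is None else np.round(q,2))
m=R.from_rotvec(ctrl.read_eef_rot()).as_matrix();print(m[:,1])
for k in(1,-1):
    q=ctrl.ik((.595,.235,.182),down(Y+k*np.pi/2+1.4))
for k in(1,-1):
  try:
    ctrl.movep((.595,.235,.40),down(Y+k*np.pi/2)); break
  except ctrl.MotionError as e: print(e)
print(k,ctrl.read_q())
f=snap("wrist","w1"); print(ctrl.read_clock())
```

```text
1 0 (0.595, 0.235, 0.182) [ 0.26  0.54 -0.04  0.99  0.    0.07]
1 0 (0.469, -0.035, 0.1) [-0.23  0.35 -0.6   0.62  0.   -0.42]
1 80 (0.595, 0.235, 0.182) [ 0.26  0.54 -0.04  0.99  0.   -1.32]
1 80 (0.469, -0.035, 0.1) [-0.23  0.35 -0.6   0.62  0.   -1.81]
-1 0 (0.595, 0.235, 0.182) [ 0.26  0.54 -0.04  0.99  0.   -3.07]
-1 0 (0.469, -0.035, 0.1) [-0.23  0.35 -0.6   0.62  0.    2.72]
-1 80 (0.595, 0.235, 0.182) [ 0.26  0.54 -0.04  0.99  0.    1.82]
-1 80 (0.469, -0.035, 0.1) [-0.23  0.35 -0.6   0.62  0.    1.33]
[ 0.35956914  0.93311756 -0.00128293]
1 [2.62147550e-01 4.71372363e-01 4.01628642e-01 1.50160544e+00
 3.19127688e-04 7.40790797e-02]
2.0417
```

View pics/w1.png

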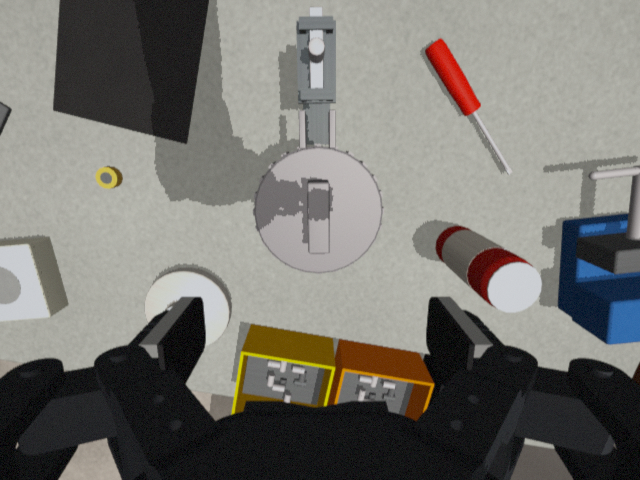

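Run:
```python
from h import *
f=load("w1")
a=f["img"][165:270,295:345].astype(int).sum(2)//3
g=cv2.cvtColor(f["img"],cv2.COLOR_RGB2GRAY)
cv2.imwrite("pics/c3.png",cv2.resize(np.hstack([f["img"][0:150,265:365,::-1],f["img"][140:290,250:390,::-1]]),None,fx=3,fy=3,interpolation=cv2.INTER_CUBIC))
c=onz(f,318.5,209.5,.163);k=onz(f,317,44,.193)
b=[onz(f,*p,.195) for p in((308,180),(329,180),(329.5,253),(308.5,253))]
print(c,k,np.round(b,4).tolist(),np.mean(b,0)); d=c-k;print(np.arctan2(d[1],d[0]),np.hypot(d[0],d[1]))
```

```text
[0.59115191 0.23977491 0.163     ] [0.45363195 0.21160486 0.193     ] [[0.5618, 0.2244, 0.195], [0.5584, 0.2425, 0.195], [0.6238, 0.2561, 0.195], [0.6274, 0.2371, 0.195]] [0.5928491  0.24003188 0.195     ]
0.20204825034747292 0.14037553614689832
```

View pics/c3.png

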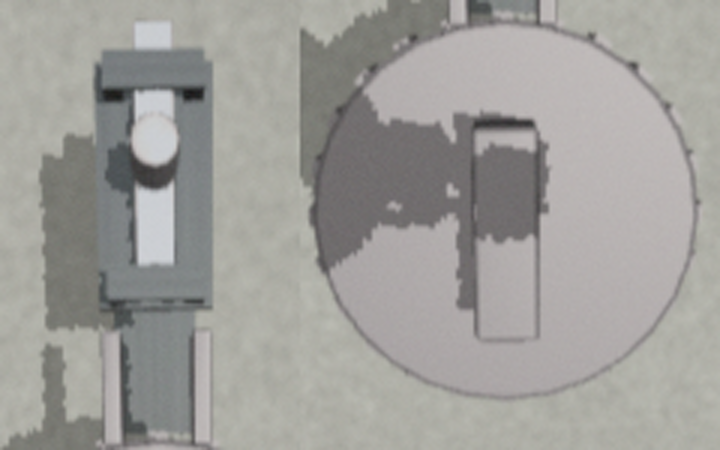

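Run:
```python
from h import *
Y=.2
for i,a in enumerate((0,-1.5,1.5)):
    ctrl.movep((.593,.239,.33),down(Y+np.pi/2-a))
    ctrl.sleep(.3)
    f=snap("wrist",f"w2{i}")
    g=cv2.medianBlur(cv2.cvtColor(f["img"],cv2.COLOR_RGB2GRAY),3)
    h=cv2.HoughCircles(g,cv2.HOUGH_GRADIENT,1,300,param1=80,param2=20,minRadius=65,maxRadius=120)
    print(h, proj(f,(.593,.239,.163)),ctrl.read_clock())
    if h is not None: print(onz(f,*h[0,0,:2],.163))
cv2.imwrite("pics/c4.png",np.hstack([cv2.resize(load(f"w2{i}")["img"][:340,140:500,::-1],None,fx=.74,fy=.74) if 0 else load(f"w2{i}")["img"][60:360,190:450,::-1] for i in range(3)]))
```

```text
[[[313.5 223.5  75.9]]] [313.67152091 225.12566943] 2.775
[0.59171428 0.23859845 0.163     ]
[[[311.5 220.5  77.4]]] [315.31759308 225.58894257] 4.4667
[0.59656691 0.23526815 0.163     ]
[[[317.5 226.5  77.6]]] [315.24616963 228.90418712] 7.35
[0.59421079 0.24139122 0.163     ]
```

View pics/c4.png

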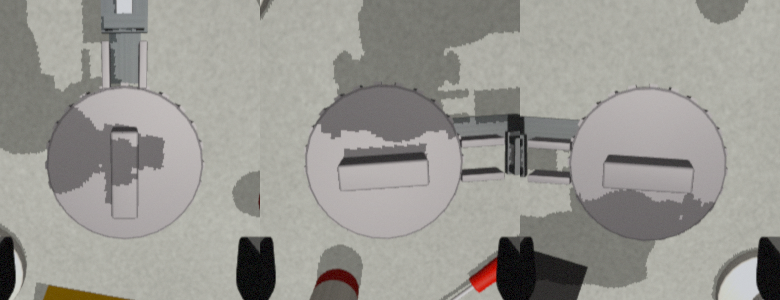

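Run:
```python
from h import *
L=[(0,0,[(112,132),(138,132),(138,218),(112,218)]),(1,260,[(340,164),(427,158),(429,184),(341,190)]),(2,520,[(606,164),(691,167),(692,191),(604,188)])]
for i,o,q in L:
    f=load(f"w2{i}");b=np.array([onz(f,u-o+190,v+60,.195) for u,v in q])
    e=[b[1]-b[0],b[2]-b[1],b[3]-b[2],b[0]-b[3]];print(b.mean(0).round(4),[(round(np.degrees(np.arctan2(d[1],d[0])),1),round(np.hypot(*d[:2]),4)) for d in e])
```

```text
[0.594  0.2403 0.195 ] [(np.float64(101.5), np.float64(0.0182)), (np.float64(12.0), np.float64(0.0641)), (np.float64(-78.5), np.float64(0.0194)), (np.float64(-169.0), np.float64(0.0641))]
[0.594  0.2383 0.195 ] [(np.float64(-168.5), np.float64(0.0621)), (np.float64(103.4), np.float64(0.0192)), (np.float64(11.5), np.float64(0.0639)), (np.float64(-82.2), np.float64(0.0193))]
[0.5949 0.2404 0.195 ] [(np.float64(13.5), np.float64(0.0607)), (np.float64(-70.3), np.float64(0.0179)), (np.float64(-166.4), np.float64(0.0639)), (np.float64(99.4), np.float64(0.0179))]
```

```bash
cat >> h.py <<'E'
C=np.array([.5945,.2392]); Y=.204
def st(t=""):
    print(t,"t%.1f"%ctrl.read_clock(),np.round(ctrl.read_position(),4),"F",np.round(ctrl.read_contact_force(),1),"M",np.round(ctrl.read_wrist_torque(),2),"gap%.3f gf%.0f"%(ctrl.read_finger_gap(),ctrl.read_grasp_force()),flush=True)
E
python3 - <<'E'
from h import *
ctrl.movep((*C,.25),down(Y+np.pi/2)); st()
ctrl.move_l((*C,.1835),.08,until_force=8); st("down")
ctrl.grab(60); st("grab")
ctrl.move_l((*C,.1715),.03,until_force=60); st("pushed")
for a in range(10,81,10):
    ctrl.move_l((*C,.1715),.03,rot=down(Y+np.pi/2+np.radians(a))); st(a)
E
```

```text
t8.7 [0.5946 0.2392 0.2502] F [ 1.1 -0.2  0.1] M [-0.01 -0.   -0.01] gap1.001 gf0
down t9.7 [0.5949 0.2393 0.1841] F [-0.7  0.9  0.4] M [ 0.04 -0.05  0.01] gap1.000 gf0
grab t10.3 [0.5946 0.2389 0.1839] F [-0.9 -1.7  3.3] M [-0.28  0.14 -0.01] gap0.224 gf60
pushed t10.8 [0.5947 0.239  0.1742] F [-5.6 -3.1 17.5] M [-0.71  1.23 -0.04] gap0.222 gf62
10 t11.2 [0.5946 0.239  0.1743] F [-5.5 -3.  16.3] M [-0.72  1.3  -0.01] gap0.224 gf62
20 t11.5 [0.5946 0.2389 0.1742] F [-6.  -3.2 15.3] M [-0.74  1.32  0.02] gap0.223 gf62
30 t11.8 [0.5945 0.2389 0.1742] F [-5.5 -3.3 16.7] M [-0.76  1.4   0.03] gap0.224 gf62
40 t12.1 [0.5945 0.2388 0.1742] F [-6.6 -4.7 17. ] M [-0.8   1.41  0.01] gap0.223 gf62
50 t12.5 [0.5944 0.2387 0.1742] F [-6.4 -2.1 15.8] M [-0.84  1.39  0.  ] gap0.225 gf62
60 t12.8 [0.5944 0.2387 0.1741] F [-5.4 -4.  16.4] M [-0.9   1.41  0.07] gap0.222 gf62
70 t13.1 [0.5944 0.2386 0.1741] F [-5.4 -5.5 16.7] M [-0.91  1.49  0.02] gap0.223 gf62
80 t13.4 [0.5944 0.2385 0.1741] F [-5.6 -4.3 16.1] M [-1.    1.5   0.07] gap0.222 gf62
```

Run:
```python
from h import *
r=down(Y+np.pi/2+np.radians(80))
ctrl.move_l((*C,.187),.03,until_force=60); st("up")
ctrl.move_l((*C,.20),.04,until_force=25); st("up")
ctrl.move_l((*C,.32),.15); st("up")
snap("side","s1")
cv2.imwrite("pics/c5.png",cv2.resize(load("s1")["img"][100:280,180:400,::-1],None,fx=3,fy=3))
```

```text
up t14.1 [0.5945 0.2394 0.1868] F [-0.5  0.1  2.7] M [ 0.03  0.08 -0.01] gap0.225 gf60
up t14.6 [0.5946 0.2392 0.2001] F [ 0.7  0.9 -2.5] M [-0.02  0.03  0.06] gap0.224 gf60
up t15.5 [0.594  0.2391 0.3188] F [ 0.3  0.3 -1.7] M [ 0.02  0.04 -0.02] gap0.219 gf60
```

View pics/c5.png

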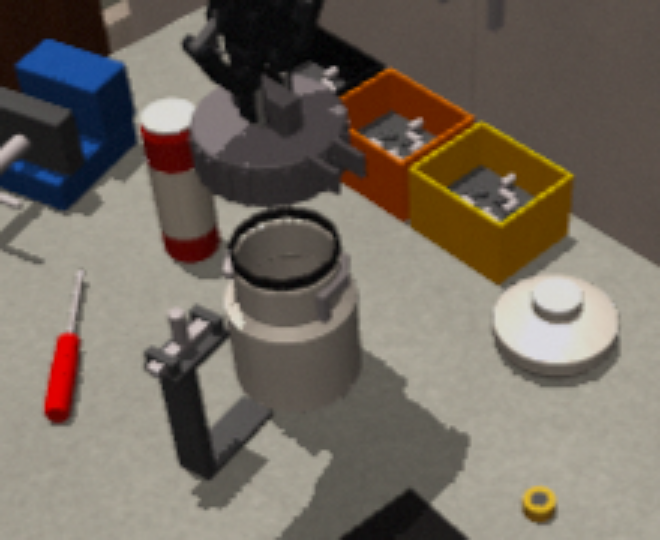

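Run:
```python
from h import *
r=down(Y+np.pi/2+np.radians(80)); M=(.469,-.033)
ctrl.move_l((*M,.25),.25); st()
ctrl.move_l((*M,.085),.15);st()
hit=ctrl.move_l((*M,.062),.03,until_force=5); print(hit); st("placed")
ctrl.let_go(); p=ctrl.read_position(); ctrl.move_l((p[0],p[1],.2),.2)
T=np.array([[.5465,-.2305],[.514,-.302],[.4805,-.3737]]); y=T[0]-T[2]; ang=np.arctan2(y[1],y[0]); RY=ang-np.pi/2
print(RY, ctrl.read_q())
u=-np.array([np.cos(RY),np.sin(RY)])
c=T.mean(0)-u*.03
for P,a in [(c,RY),(c,RY+np.pi)]:
    q=ctrl.ik((*P,.25),down(a)); print(q)
a=RY if abs(ctrl.ik((*c,.30),down(RY))[5])<1.6 else RY+np.pi
ctrl.movep((*c,.34),down(a)); ctrl.sleep(.2); snap("wrist","w3"); st(a)
snap("side","s2")
```

```text
t17.0 [ 0.4695 -0.0324  0.2502] F [ 0.5 -0.5 -2.8] M [0.01 0.02 0.03] gap0.228 gf60
 t18.2 [ 0.4697 -0.033   0.0857] F [-0.5  0.2 -1.4] M [-0.01  0.03  0.  ] gap0.228 gf60
True
placed t18.8 [ 0.4688 -0.033   0.0658] F [-1.6  0.1  5.5] M [0.02 0.19 0.01] gap0.222 gf61
-0.43187623770422534 [-2.27532968e-01  2.23380661e-01 -4.73307698e-01  8.77310289e-01
  2.09022460e-05 -1.82775487e+00]
[-0.64471095  0.46836645  0.02298282  1.12541269  0.          1.35796161]
[-0.64471095  0.46836645  0.02298282  1.12541269  0.         -1.78363104]
-0.43187623770422534 t23.3 [ 0.5409 -0.3145  0.34  ] F [-0.2  0.3 -1.3] M [-0.03  0.04 -0.04] gap1.004 gf0
```

View pics/w3.png

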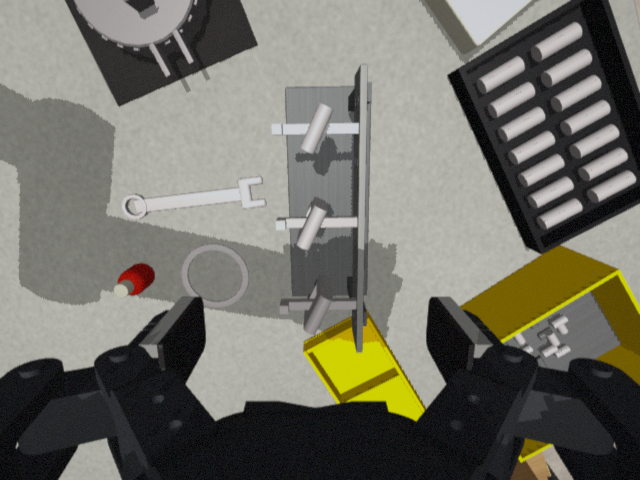

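Run:
```python
from h import *
w=load("w3");s=load("side0");c=load("scene0")
for n,e in dict(A=((324,108),(312,148)),B=((319,205),(305.5,246)),D=((323,286),(311,331))).items():
    a,b=[onz(w,*p,.170) for p in e];d=a-b;print(n,((a+b)/2).round(4),np.hypot(*d[:2]),np.degrees(np.arctan2(d[1],d[0])))
for p in((194.7,286.2),(148,287),(100,292.2)): print("c",onz(c,*p,.171).round(4))
for p in((415,282.4),(431,311)): print("s",onz(s,*p,.171).round(4))
for p in((276,128),(281,224),(284,305)): print("tip",onz(w,*p,.158).round(4))
for p in((362,68),(361,345)): print("strip",onz(w,*p,.155).round(4))
g=cv2.resize(w["img"][85:345,255:385,::-1],None,fx=2.3,fy=2.3,interpolation=cv2.INTER_CUBIC)
cv2.imwrite("pics/c6.png",g)
```

```text
A [ 0.5742 -0.2447  0.17  ] 0.030367913376278262 48.01963518177782
B [ 0.5385 -0.3115  0.17  ] 0.03574129803402583 47.385818703288855
D [ 0.5115 -0.3797  0.17  ] 0.04340558873800921 51.62417611501064
c [ 0.5741 -0.2459  0.171 ]
c [ 0.5371 -0.3155  0.171 ]
c [ 0.5116 -0.3885  0.171 ]
s [ 0.5855 -0.2365  0.171 ]
s [ 0.5507 -0.3041  0.171 ]
tip [ 0.5445 -0.2303  0.158 ]
tip [ 0.5141 -0.3015  0.158 ]
tip [ 0.484  -0.3692  0.158 ]
strip [ 0.6235 -0.2181  0.155 ]
strip [ 0.5307 -0.4365  0.155 ]
```

View pics/c6.png

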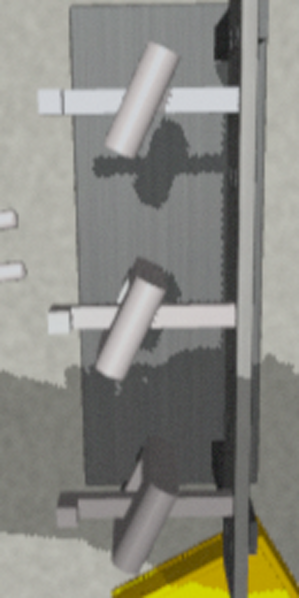

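Run:
```python
from h import *
w=load("w3")
for n,e in dict(A=((162,46),(118,154)),B=((152,272),(108,374)),D=((163,478),(125,570))).items():
    a,b=[onz(w,p[0]/2.3+255,p[1]/2.3+85,.168) for p in e];d=a-b;print(n,((a+b)/2).round(4),np.hypot(*d[:2]),np.degrees(np.arctan2(d[1],d[0])))
RY=np.arctan2(*( (np.array([.5445,-.2303])-[.484,-.3692])[::-1]))-np.pi/2
print(np.degrees(RY))
```

```text
A [ 0.5725 -0.2443  0.168 ] 0.03726549606219977 42.289050181312824
B [ 0.5378 -0.3116  0.168 ] 0.04022476854267139 42.34585305842071
D [ 0.5099 -0.3845  0.168 ] 0.0406004693904144 44.6864940516568
-23.536263238421114
```

```bash
cat >> h.py <<'E'
RY=np.radians(-24.1); OUT=-np.array([np.cos(RY),np.sin(RY)])
def bracket(p,yaw,drop=(0,0)):
    p=np.array(p); r=down(yaw)
    ctrl.movep((*p,.24),r); 
    ctrl.move_l((*p,.1745),.12,until_force=8); st("at")
    ctrl.grab(60); st("grab")
    ctrl.move_l((*p,.1875),.05,until_force=15); st("lift")
    q=p+OUT*.075
    if ctrl.move_l((*q,.1875),.08,until_force=12): st("HIT"); return False
    st("out")
    ctrl.move_l((*q,.30),.25)
    d=C+np.array(drop)
    ctrl.movep((*d,.30),r); ctrl.move_l((*d,.166),.15,until_force=12); st("pot")
    ctrl.let_go(); ctrl.move_l((*d,.28),.25); st("done"); return True
E
python3 - <<'E'
from h import *
bracket((.5725,-.2443),np.radians(133)); snap("side","s3")
E
```

```text
at t26.2 [ 0.5728 -0.2445  0.1751] F [-0.1 -0.1 -0.5] M [0.   0.03 0.01] gap1.006 gf0
grab t26.9 [ 0.5727 -0.2444  0.1749] F [-0.   0.2  2.6] M [ 0.02  0.1  -0.  ] gap0.117 gf60
lift t27.3 [ 0.5727 -0.2444  0.1879] F [ 0.3 -0.3 -0.5] M [ 0.   -0.04 -0.01] gap0.119 gf60
out t28.4 [ 0.5045 -0.214   0.1876] F [ 0.7 -0.  -2.1] M [0.01 0.03 0.  ] gap0.122 gf60
pot t31.7 [0.5953 0.2392 0.1671] F [-0.3  0.3 -1.1] M [0.   0.03 0.01] gap0.119 gf60
done t33.0 [0.5944 0.2394 0.2802] F [-0.7 -1.1 -1.2] M [-0.08 -0.02 -0.07] gap1.003 gf0
```

Run:
```python
from h import *
if bracket((.5378,-.3118),np.radians(133)):
    bracket((.5095,-.3855),np.radians(133)); 
snap("side","s3"); f=snap("wrist","w4")
cv2.imwrite("pics/c7.png",np.hstack([load("s3")["img"][130:430,150:520,::-1],f["img"][60:360,130:510,::-1]]))
```

```text
at t35.8 [ 0.5383 -0.3118  0.175 ] F [ 0.3 -0.3  0.4] M [ 0.03 -0.01  0.04] gap1.002 gf0
grab t36.5 [ 0.538 -0.312  0.175] F [-1.1  0.1  3.9] M [ 0.18  0.14 -0.02] gap0.124 gf60
lift t36.9 [ 0.538  -0.3119  0.1877] F [ 0.  -0.  -0.4] M [ 0.    0.02 -0.01] gap0.122 gf60
out t38.0 [ 0.4698 -0.2815  0.1876] F [ 0.4  0.6 -2.6] M [-0.01  0.   -0.03] gap0.119 gf60
pot t41.5 [0.5953 0.2393 0.1671] F [ 0.8  0.3 -1.1] M [-0.03  0.03  0.  ] gap0.120 gf60
done t42.8 [0.5944 0.2394 0.2802] F [-0.6 -0.5 -0.6] M [ 0.01 -0.   -0.  ] gap1.002 gf0
at t45.8 [ 0.5099 -0.3856  0.1751] F [ 0.3 -0.2  0.6] M [-0.01  0.04  0.04] gap1.000 gf0
grab t46.5 [ 0.5096 -0.3856  0.1749] F [0.3 0.  3.1] M [ 0.08  0.06 -0.01] gap0.125 gf60
lift t46.9 [ 0.5097 -0.3857  0.1879] F [ 0.4 -0.2 -1. ] M [-0.01  0.03 -0.05] gap0.116 gf60
out t48.0 [ 0.4414 -0.3552  0.1876] F [-0.2 -0.3 -1.3] M [ 0.   -0.03  0.03] gap0.118 gf60
pot t51.8 [0.5953 0.2393 0.1671] F [ 0.4  0.2 -1.1] M [ 0.   -0.02 -0.01] gap0.115 gf60
done t53.1 [0.5944 0.2393 0.2801] F [-0.6  0.8 -0.3] M [-0.02  0.03  0.05] gap1.000 gf0
```

View pics/c7.png

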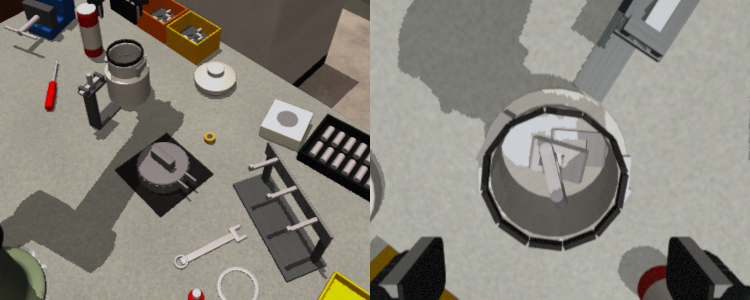

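```bash
cat >> h.py <<'E'
def bush(f,z=.016):
    m=cv2.inRange(cv2.cvtColor(f["img"],cv2.COLOR_RGB2HSV),(15,90,60),(35,255,255)); out=[]
    for k in cv2.findContours(m,cv2.RETR_EXTERNAL,2)[0]:
        if cv2.contourArea(k)>40:
            (u,v),r=cv2.minEnclosingCircle(k); P=onz(f,u,v,z); o,_=ray(f,u,v)
            D=2*r/f["fx"]*np.linalg.norm(P-o)
            if .02<D<.042: out.append((P,D))
    return out
E
python3 - <<'E'
from h import *
for n in("side","scene"): print(n,bush(snap(n),.010))
B=np.array([.63,-.05])
q=ctrl.ik((*B,.15),down(np.radians(103)));print(q)
ctrl.movep((*B,.25),down(np.radians(103))); ctrl.sleep(.2)
print(bush(snap("wrist")));
b=bush(snap("wrist"))
if len(b)==1:
    B=b[0][0][:2]; ctrl.movep((*B,.13),down(np.radians(103))); ctrl.sleep(.2)
    print(bush(snap("wrist","w5"))); st()
E
```

```text
side [(array([ 0.62833415, -0.0477709 ,  0.01      ]), np.float64(0.03319700095158217))]
scene [(array([0.97502388, 0.36963539, 0.01      ]), np.float64(0.04127621628521859)), (array([ 0.627583  , -0.04878489,  0.01      ]), np.float64(0.032663547418812305))]
[-0.19592314  0.55214846 -0.10376624  0.91488162  0.         -0.42281594]
[(array([ 0.6258257 , -0.04691894,  0.016     ]), np.float64(0.030037270298531454))]
[(array([ 0.62539557, -0.0472572 ,  0.016     ]), np.float64(0.03041070865931495))]
 t55.5 [ 0.6275 -0.0472  0.1323] F [ 0.2  1.3 -0.2] M [-0.02 -0.02 -0.02] gap1.000 gf0
```

Run:
```python
from h import *
B=(.6258,-.0471); r=down(np.radians(103))
ctrl.movep((*B,.09),r); ctrl.move_l((*B,.0215),.08,until_force=8); st()
ctrl.grab(40); st("grab")
ctrl.move_l((*B,.26),.2); st("lift")
if ctrl.read_finger_gap()>.2:
    ctrl.movep((*C,.30),r); ctrl.move_l((*C,.172),.15,until_force=12); st("pot")
    ctrl.let_go(); ctrl.move_l((*C,.32),.25); ctrl.sleep(.3); print(bush(snap("side"))); f=snap("wrist","w6"); st()
    cv2.imwrite("pics/c8.png",cv2.resize(f["img"][60:360,130:510,::-1],None,fx=1.5,fy=1.5))
```

```text
t56.8 [ 0.6263 -0.0472  0.0219] F [0.4 0.5 0.3] M [ 0.02 -0.04 -0.02] gap0.997 gf0
grab t57.4 [ 0.6261 -0.0472  0.022 ] F [-0.9  0.4  4.1] M [ 0.02  0.14 -0.03] gap0.331 gf39
lift t58.7 [ 0.6251 -0.047   0.2587] F [ 0.  -0.1 -2.1] M [-0.04 -0.04  0.04] gap0.329 gf39
pot t60.8 [0.5953 0.2391 0.173 ] F [ 0.6  0.2 -0.1] M [ 0.04  0.01 -0.01] gap0.335 gf39
[]
 t62.6 [0.5943 0.2391 0.3193] F [ 0.3  0.6 -0.1] M [-0.04 -0.    0.04] gap0.999 gf0
```

View pics/c8.png

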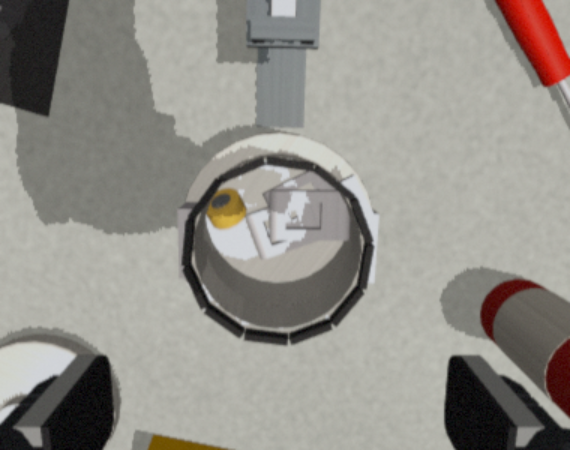

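Run:
```python
from h import *
f=load("w6"); print("ring",onz(f,315,226,.149))
r=down(Y+np.pi/2+np.radians(80)); M=(.4691,-.033)
ctrl.movep((*M,.2),r); ctrl.move_l((*M,.0655),.12,until_force=8); st()
ctrl.grab(60); st("grab")
ctrl.move_l((*M,.09),.05); ctrl.move_l((*M,.32),.2); st("lift")
ctrl.move_l((*C,.32),.25); ctrl.move_l((*C,.215),.12); st("above")
print(ctrl.move_l((*C,.188),.03,until_force=10)); st("on")
snap("side","s5")
cv2.imwrite("pics/c9.png",cv2.resize(load("s5")["img"][130:260,200:340,::-1],None,fx=4,fy=4))
```

```text
ring [0.59327836 0.23991636 0.149     ]
 t65.5 [ 0.4697 -0.0331  0.066 ] F [-0.2  0.1 -0. ] M [-0.   -0.02 -0.  ] gap0.995 gf0
grab t66.1 [ 0.4694 -0.0331  0.0658] F [-0.6  0.6  4.5] M [ 0.06  0.13 -0.02] gap0.225 gf59
lift t68.0 [ 0.4684 -0.0329  0.3189] F [ 0.3 -0.5 -1.8] M [-0.   -0.   -0.03] gap0.222 gf59
above t70.4 [0.5951 0.2393 0.216 ] F [-0.6 -0.1 -2. ] M [ 0.04 -0.01  0.06] gap0.227 gf59
False
on t71.4 [0.5947 0.2393 0.1882] F [-0.8  0.8 -1.4] M [ 0.06 -0.01 -0.02] gap0.224 gf59
```

View pics/c9.png

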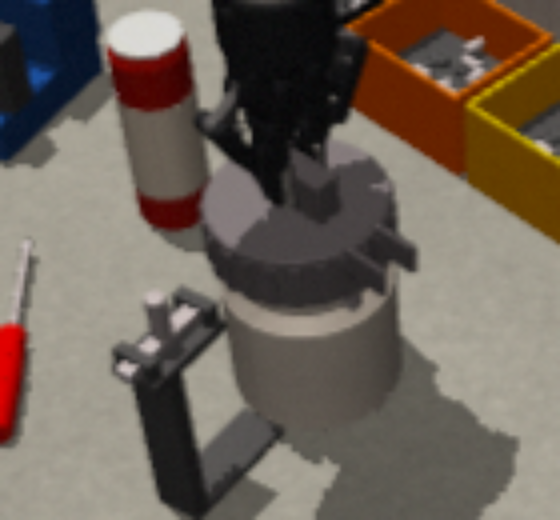

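Run:
```python
from h import *
ctrl.move_l((*C,.171),.03,until_force=60); st("pushed")
for a in range(70,-1,-10):
    ctrl.move_l((*C,.171),.03,rot=down(Y+np.pi/2+np.radians(a))); st(a)
ctrl.move_l((*C,.171),.03,rot=down(Y+np.pi/2-.02)); st("stop")
ctrl.move_l((*C,.171),.03,rot=down(Y+np.pi/2))
ctrl.move_l((*C,.184),.03); st("risen")
print(ctrl.move_l((*C,.190),.02,until_force=6)); st("tug")
```

```text
pushed t72.2 [0.595  0.2393 0.1742] F [-6.2 -1.5 16. ] M [-0.46  1.46 -0.06] gap0.226 gf61
70 t72.5 [0.5951 0.2393 0.1744] F [-5.1 -1.3 16.4] M [-0.47  1.4  -0.04] gap0.222 gf61
60 t72.9 [0.5952 0.2393 0.1744] F [-4.5 -2.5 16.8] M [-0.44  1.34 -0.04] gap0.223 gf61
50 t73.2 [0.5953 0.2392 0.1744] F [-4.2 -2.1 15.9] M [-0.51  1.18 -0.07] gap0.222 gf61
40 t73.5 [0.5955 0.2391 0.1744] F [-5.5 -1.8 16. ] M [-0.55  1.14 -0.05] gap0.223 gf61
30 t73.8 [0.5956 0.239  0.1745] F [-4.6 -2.6 16.5] M [-0.59  1.12 -0.04] gap0.225 gf61
20 t74.2 [0.5956 0.2389 0.1745] F [-5.2 -3.3 16.1] M [-0.7   1.12 -0.03] gap0.230 gf61
10 t74.5 [0.5957 0.2388 0.1745] F [-3.6 -3.9 15.9] M [-0.7   1.13 -0.1 ] gap0.223 gf61
0 t74.8 [0.5957 0.2386 0.1745] F [-4.6 -3.5 16.4] M [-0.8   1.06 -0.05] gap0.224 gf61
stop t75.1 [0.5957 0.2386 0.1745] F [-3.5 -4.  15.4] M [-0.85  1.14 -0.05] gap0.228 gf61
risen t75.9 [0.5955 0.2386 0.1839] F [ 4.5 -3.2 -2.7] M [-0.59 -0.81  0.09] gap0.222 gf64
True
tug t76.1 [0.5956 0.2385 0.1839] F [1.4 0.5 1.2] M [ 0.17 -0.22  0.04] gap0.222 gf65
```

Run:
```python
from h import *
ctrl.let_go(); ctrl.sleep(.2); st()
p=ctrl.read_position(); ctrl.move_l((p[0],p[1],.27),.2); st("off")
X=np.array([np.cos(Y),np.sin(Y)]); K=C-.1405*X; r=down(Y+np.pi/2)
ctrl.movep((*K,.25),r); ctrl.move_l((*K,.191),.08,until_force=6); st()
ctrl.grab(30); st("grab")
p=np.array(ctrl.read_position()); g=p[:2]+.05*X
print(ctrl.move_l((*g,p[2]),.03,until_force=15)); st("slid")
q=np.array(ctrl.read_position()); print("travel",(q-p)[:2]@X,"knob to axis",(C-q[:2])@X)
```

```text
t77.0 [0.5953 0.2378 0.1833] F [ 0.3  1.2 -0.5] M [0.02 0.01 0.04] gap1.001 gf0
off t77.5 [0.5951 0.2377 0.2694] F [-0.4 -0.1 -0.9] M [-0.01  0.02  0.  ] gap1.000 gf0
 t79.1 [0.4573 0.2108 0.1914] F [ 0.8  0.2 -0.1] M [ 0.03 -0.05  0.01] gap1.002 gf0
grab t79.7 [0.4571 0.2103 0.1912] F [-0.4 -3.2  2.2] M [-0.5   0.04  0.03] gap0.148 gf29
True
slid t80.9 [0.494  0.2178 0.1912] F [-1.6 -0.3  6.5] M [-0.16  0.27  0.02] gap0.153 gf30
travel 0.037697589107745136 knob to axis 0.10274433506528034
```

Run:
```python
from h import *
X=np.array([np.cos(Y),np.sin(Y)])
p=np.array(ctrl.read_position()); ctrl.grab(60)
print(ctrl.move_l((*(p[:2]+.012*X),p[2]),.02,until_force=28)); st()
q=np.array(ctrl.read_position()); print("extra",(q-p)[:2]@X)
ctrl.let_go(); ctrl.sleep(.2); q=ctrl.read_position(); ctrl.move_l((q[0],q[1],.36),.2); 
ctrl.movep((.5,.2,.40),down(Y+np.pi/2)); ctrl.sleep(.3); st()
f=snap("wrist","w9"); s=snap("side","s9"); print(bush(s))
cv2.imwrite("pics/c10.png",np.hstack([cv2.resize(f["img"][60:300,210:440,::-1],None,fx=1.7,fy=1.7),cv2.resize(s["img"][150:286,210:340,::-1],None,fx=3,fy=3)]))
```

```text
True
 t81.6 [0.4941 0.2179 0.1913] F [-1.9 -1.6  7.1] M [-0.1   0.24  0.04] gap0.133 gf59
extra 0.0001364346572403758
 t84.1 [0.4995 0.2002 0.3988] F [-0.3  0.3  0.2] M [-0.04  0.06 -0.03] gap1.001 gf0
[]
```

View pics/c10.png

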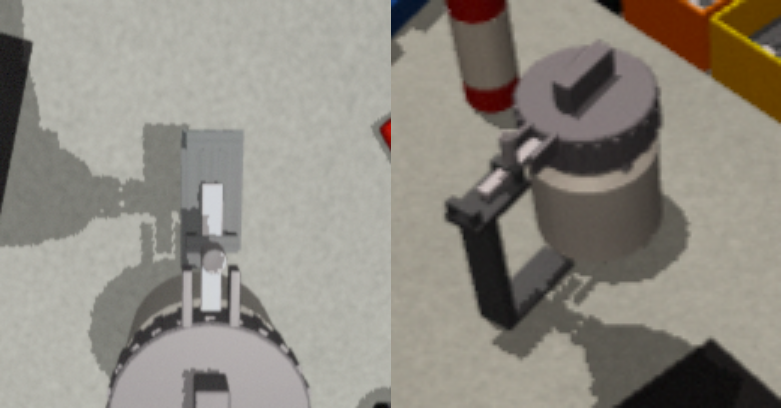

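```bash
python3 -c "
from cell import ctrl
print(ctrl.sign_off())"
```

```text
the job is handed in; nothing more can be done
None
```

I handed the job in after about 84 s: all three brackets and the one brass bush I found are in the pot, the lid is back on and holds against a tug, and the bolt is pushed to a firm stop in the fork.

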